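Push the bottle carrier home on the shaker and lock its toggle clamp

TASK

Get the bottle carrier ready for shaking: push it along the shaker's deck until it sits fully against the back stop, then push the red handle of the toggle clamp over and down, past its dead point, until it snaps into lock on the carrier's foot. Only push: do not lift or tip the carrier or its bottles, and leave the glassware on the bench where it stands.

Things in the scene. Friction and masses are not known exactly. Their poses are not given: they have to be found in the camera images.
- shaker: Bench shaker, fixed, switched off: cream housing, blue skirt, flat slotted grey deck 310 (x) by 390 (y) mm, its surface 120 mm above the bench. Origin: on the bench under the deck's centre; x across the deck to the back stop (away from the robot), y left, z up. Two low guides 8 mm high along x leave the carrier's foot 2.5 mm of play on each side of its lane, centred on y = +65 mm.
- stop_face (a point): Back stop on the deck: upright steel angle, 45 mm high, 170 mm wide, across the lane. The point lies on its near face (shaker frame x = +135, y = +65 mm), 20 mm above the deck; axes as the shaker's. With the carrier fully home, the carrier's far end touches this face.
- carrier: Loose bottle carrier of sea-green plastic on the deck between the guides, 20 to 55 mm short of the back stop. 182 mm long (x), 120 mm wide (y), side walls 46 mm high, six cells with a bottle each; about 1 kg in all, slides with 4 to 10 N. Origin: centre of its underside, on the deck; axes as the shaker's, x to the stop. Fully home its origin is at x = +44, y = +65 mm in the shaker's frame.
- carrier_push (a point): Where to push: middle of the outer face of the carrier's near end panel (towards the robot), 48 mm above the deck; push along +x (axes as the carrier's). The panel is 120 mm wide, 90 mm high, 6 mm thick, solid up to 62 mm; from 62 to 80 mm it has a hand slot 76 mm wide. Bottle caps behind it reach 98 mm above the deck.
- carrier_foot (a point): Centre of the top of the carrier's right foot (-y side), the flat ledge the clamp presses on: 6 mm thick, 22 mm wide, 182 mm long (x). A like foot runs along the left side.
- clamp: Base of the hold-down toggle clamp (zinc steel, red handle), bolted to the deck on the carrier's right. Origin: on the deck below the arm's pin; y to the carrier, z up, x as the shaker's. It works in its plane x = 0; feet 37 mm wide, from y = -53 to +9 mm. Open, the arm stands raised 47 to 56 degrees, nothing of it above 80 mm; locked, it lies level, its rubber tip at y = +56 mm on the foot.
- clamp_handle_end (a point): Free end of the red handle. In the clamp's frame: fully open y = -48, z = 142 mm (handle upright behind the arm, leaning 14 degrees away from the carrier); locked y = -115, z = 43 mm (handle level, pointing away from the carrier). The handle starts 0 to 10 degrees down from fully open.
- clamp_grip (a point): Point on the axis of the red sleeve (round, 15 mm thick, 77 mm long), 30 mm from its free end. Its y axis runs along the handle to the free end; its z axis is the way to push (square to the handle: away from the carrier, then down). Path in the clamp's frame, y/z in mm: open -41/112, -55/109, -64/104, -69/98, -74/90, -77/81, -80/68, dead point -83/54, locked -85/42.
- clamp_lock (a point): Where the point clamp_grip lies when the clamp is locked (fixed to the clamp's base; axes as the base's). Along the path of clamp_grip the handle's lean from vertical, away from the carrier, is 14, 26, 36, 44, 53, 60, 70, dead point 80, locked 88 degrees.
- clamp_handle (a joint): Angle (rad) closed between handle and arm: 0 fully open, about 1.7 when the rubber tip meets the foot, 2.13 at the dead point, 2.25 locked on its stop. Up to the foot it moves with 1 to 3 N at the sleeve; it may sink by its own weight until the tip rests on the foot. From there a spring resists with up to about 8 N; past the dead point the spring snaps the handle down and holds it.
- clamp_spindle: Spring-loaded spindle at the end of the clamp's arm, with a black rubber tip 14 mm across. Origin: centre of the tip's face. Locked, it presses down on the carrier's foot with about 18 N.
- bottle1: Dark sample bottle with a green screw cap and a paper label, 49 mm across, 92 mm tall, standing loose in the carrier: near row, right as the robot sees it; about 0.09 kg. Origin: centre of its underside, z up its axis.
- bottle2: Dark sample bottle with a blue screw cap and a paper label, 49 mm across, 92 mm tall, standing loose in the carrier: near row, left as the robot sees it; about 0.09 kg. Origin: centre of its underside, z up its axis.
- bottle3: Dark sample bottle with a green screw cap and a paper label, 49 mm across, 92 mm tall, standing loose in the carrier: middle row, right as the robot sees it; about 0.09 kg. Origin: centre of its underside, z up its axis.
- bottle4: Dark sample bottle with a white screw cap and a paper label, 49 mm across, 92 mm tall, standing loose in the carrier: middle row, left as the robot sees it; about 0.09 kg. Origin: centre of its underside, z up its axis.
- bottle5: Dark sample bottle with a blue screw cap and a paper label, 49 mm across, 92 mm tall, standing loose in the carrier: far row, right as the robot sees it; about 0.09 kg. Origin: centre of its underside, z up its axis.
- bottle6: Dark sample bottle with a green screw cap and a paper label, 49 mm across, 92 mm tall, standing loose in the carrier: far row, left as the robot sees it; about 0.09 kg. Origin: centre of its underside, z up its axis.
- beaker: Low glass beaker, 74 mm across the rim, 92 mm tall, standing loose on the bench beside the shaker; leave it. Origin: centre of its underside.
- flask: Conical glass flask, 76 mm across the base, 116 mm tall, standing loose on the bench beside the shaker; leave it. Origin: centre of its underside.
- reagent: Green reagent bottle with a blue cap, 62 mm across, 150 mm tall, standing loose on the bench beside the shaker; leave it. Origin: centre of its underside.
Things that resemble listed ones, but are neither listed nor needed, are in the scene too. Leave any blue look-alike of the carrier alone.

How it is judged (in metres and radians):
On the way, in this order (a step that is already met when the one before it is completed fails the run):
1. the carrier is home against the back stop (x of carrier in the frame of shaker between 0.0405 and 0.049 m), for 0.2 s.
2. the clamp handle has gone past its dead point and locked (value of joint clamp_handle above 2.2 rad), for 0.2 s.
At the end, for the whole second after the job is handed in: The carrier stands flat and still within about 3 mm of the back stop, the clamp handle is locked on its stop (joint above 2.20 rad) and the rubber tip presses on the carrier's foot with more than 8 N (all of step 1 and value of joint clamp_handle above 2.2 rad and contact force between clamp_spindle and carrier above 8 N and angle between carrier's own z axis and vertical below 0.05 rad and linear speed of carrier below 0.01 m/s); the robot touches nothing.
It fails at once if the carrier is lifted or tipped (height (world z) of carrier above 0.135 m or angle between carrier's own z axis and vertical above 0.15 rad).
It fails at once if a bottle is lifted or tipped (height (world z) of any of bottle1, bottle2, bottle3, bottle4, bottle5, bottle6 above 0.146 m or angle between any of bottle1, bottle2, bottle3, bottle4, bottle5, bottle6's own z axis and vertical above 0.35 rad).
It fails at once if the glassware on the bench is moved or tipped (distance of any of beaker, flask, reagent from where it was at the start of the episode above 0.02 m or angle between any of beaker, flask, reagent's own z axis and vertical above 0.3 rad).
It also fails if it takes over 48 s, if anything falls off the work surface, if the arm or the gripper's body presses on something with over 40 N, if the wrist force passes 120 N, or if a joint passes its speed limit or range.

ROBOT

A 7-joint arm with a two-finger parallel gripper is mounted at the origin on the work surface. World frame = base frame: x ahead of the robot, y to its left, z up, the work surface at z = 0. Lengths are in m, angles in degrees, forces in N, time in s.
With the tool pointing down it reaches from about 0.35 to 0.9 m from the base axis. Payload 8.1 kg.
Tool frame: the origin (TCP) lies at the very end of the fingers, on their centre line; the grasp point (between the pads) lies 19 mm behind it; z points along the fingers, y is the direction in which the jaws open and shut (so a half turn about z gives the same grasp; the last joint's range is limited). The gripper opens to 85 mm and grips with 20 to 120 N. Pads are 22 mm wide; open, the fingers measure 114 mm over their backs; the gripper's body (76 mm by 85 mm) begins 54 mm behind the grasp point. The pads swing forward as they close: fully open they stand 13 mm farther back than shut.
Start: joints at [-70.565, 24.895, 1.432, 90.138, -0.665, 64.973, -4.303], TCP at [0.267, 0.565, 0.231] pointing down, gripper open.
Joint ranges: [-149.89, 149.89], [-25.12, 119.58], [-72.63, 75.52], [4.76, 147.25], [-75.54, 255.54], [6.69, 114.76], [-157.13, 157.13]. Speed limits (degrees/s): [127.2, 127.2, 172.46, 172.46, 180, 180, 180].

INTERFACE

Orientations are given as a 3x3 rotation matrix whose columns are the frame's x, y, z axes.
In Python, from station import manip gives the robot as it stands. The module is installed in compiled form; this text tells all that it offers.
- The arm moves only by the shell command python3 -m crank 'ROWS' [FORCE]. ROWS is JSON, a list of rows, each a list of 7 numbers: the turn, a rotation vector about the tool's x, y, z in degrees, then the shift along the tool's x, y, z in mm, then the opening, from 0 (shut) to 1 (fully open). A call has 1 to 8 rows; each row is the pose to reach, as a shift and turn from the pose measured when the call began, along the tool's axes at that moment; what a row does not reach only later rows make up. A row lasts 1/12 s, in which the tool goes at most 41.7 mm and 7.16 degrees, less where a joint would pass 70% of its speed; a pose out of reach is approached as far as the arm can. A call with a gripper value outside its range is refused whole. The fingers move at their own pace and stop on an object; FORCE is the grip in N (left out, the last holds). Time passes only in rows, so rows that repeat a pose let the fingers close. It gives the time, the measured TCP pose, the force and the opening at its end, in the units of the state.
- manip.observe(): the state, without advancing time (a new reading comes with each control period).
- manip.snapshot(name): name is "side" or "top" or "wrist"; returns (picture, depth): 480x640x3 uint8, red, green, blue; 480x640 float32, m along the optical axis (not along the pixel's ray), 0 where there is no reading.
- manip.camera_info(name): a dict with "mtx" (3x3 intrinsics, pixels), "D" ([k1, k2, p1, p2, k3] as OpenCV has them; the pictures are not rectified), "R" (3x3) and "t" (3): a world point X has camera coordinates R X + t. Camera axes: x right, y down, z forward; pixel columns grow to the right and rows downward; lengths in m; the calibration is good to about 2 mm. A picture is of the moment at which its call begins: read the wrist's pose just before it. camera_info takes no time and is no camera call; for the wrist camera it gives the pose at the moment of the call.
- manip.hand_in(): hands the job in, once; it reports no verdict.
The state is a dict: "time_s": time; "q": joint angles; "joint_vel": joint speeds; "joint_efforts": joint torques, N m; "tool_pos": TCP position; "tcp_rot": TCP orientation; "wrist_force": force on the tool from outside, world axes, zero at the start; "torque": the same for the moment, N m; "finger_gap": finger opening in m.
Only numpy, scipy, OpenCV 4.12 (cv2) and the standard library are available. Lean on these libraries where they do the work, as an engineer would, in place of code of your own. Each camera call takes 0.05 s, during which the arm holds its last target. There are 200 camera calls.

## Working session

There is one attempt and no reset: what is moved stays moved. The work goes in short steps, Python scripts to look and compute and a shell command to move; the robot and the scene stay as the last step left them, time stands still between calls to the robot, and variables do not carry over. Pictures are saved under pics/ and viewed, about 8 in all and at most 12, crops included, and the job is handed in when it is done.

```bash
mkdir -p pics; cat > h.py <<'E'
import numpy as np, cv2
from station import manip
def grab(n,tag):
    ci=manip.camera_info(n); p,d=manip.snapshot(n)
    cv2.imwrite(f'pics/{tag}.png',p[:,:,::-1]); np.savez(f'pics/{tag}.npz',p=p,d=d,**{k:np.array(ci[k]) for k in('mtx','D','R','t')})
def load(tag): return np.load(f'pics/{tag}.npz')
def ray(c,uv):
    n=cv2.undistortPoints(np.array(uv,float).reshape(-1,1,2),c['mtx'],c['D']).reshape(-1,2)
    r=np.c_[n,np.ones(len(n))]@c['R']; return -c['R'].T@c['t'],r
def onz(c,uv,z):
    o,r=ray(c,uv); return o+r*((z-o[2])/r[:,2])[:,None]
def cloud(c):
    v,u=np.mgrid[0:480,0:640]; o,r=ray(c,np.c_[u.ravel(),v.ravel()])
    P=o+r*c['d'].reshape(-1,1); P[c['d'].ravel()<=0]=np.nan; return P.reshape(480,640,3)
E
python3 - <<'E'
from h import *
np.set_printoptions(precision=4,suppress=True)
s=manip.observe(); print(s)
grab('top','top0'); grab('side','side0')
for t in('top0','side0'):
    c=load(t); print(c['mtx'],c['R'],-c['R'].T@c['t'])
E
```

```text
{'time_s': 0.0, 'q': array([-70.5642,  24.9368,   1.4294,  90.1905,  -0.6649,  64.9743,
        -4.3023]), 'joint_vel': array([ 0.0434, -0.06  ,  0.0025, -0.0136,  0.0618,  0.013 ,  0.0621]), 'joint_efforts': array([  0.0026, -67.0474,   1.0262, -31.6214,   0.0156,   0.0123,
         0.    ]), 'tool_pos': array([0.2671, 0.5645, 0.2305]), 'tcp_rot': array([[-0.904 ,  0.4276, -0.0006],
       [ 0.4276,  0.904 , -0.0015],
       [-0.0001, -0.0016, -1.    ]]), 'wrist_force': array([-0.422 , -0.3518, -0.1079]), 'torque': array([-0.0233, -0.0124,  0.0219]), 'finger_gap': 0.0854710695357205}
[[447.4462   0.     320.4771]
 [  0.     447.4462 243.0426]
 [  0.       0.       1.    ]] [[-0.0238 -0.9997 -0.0042]
 [-0.9951  0.0241 -0.0961]
 [ 0.0962  0.0019 -0.9954]] [0.4129 0.0922 1.4306]
[[615.7773   0.     327.0533]
 [  0.     615.7773 237.193 ]
 [  0.       0.       1.    ]] [[ 0.9029 -0.4299 -0.0009]
 [-0.3053 -0.6398 -0.7053]
 [ 0.3026  0.6371 -0.7089]] [ 0.1443 -0.7825  1.1256]
```

View pics/top0.png

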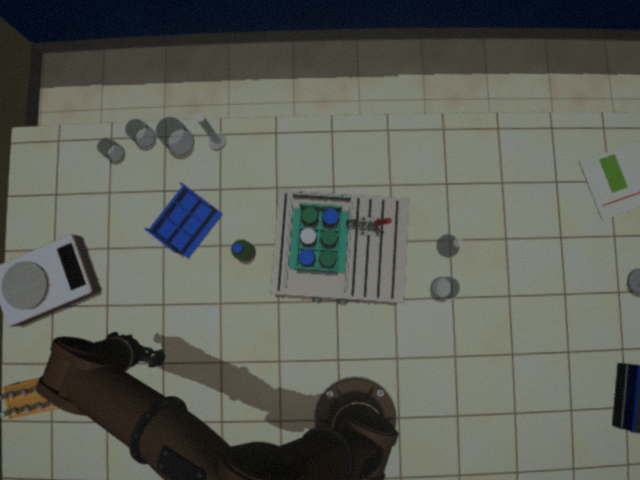

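View pics/side0.png

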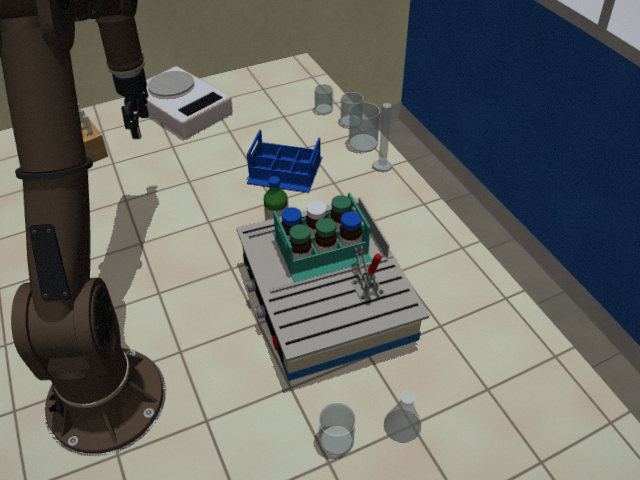

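The top view shows the shaker deck at about (274–410, 192–302), the carrier at (320,240) and the stop at (322,197). The clamp is at (370,224), with its red handle ending at (388,220). In the side view the red handle is at (375,264), the reagent bottle at (276,200), and the beaker and flask at (337,430) and (403,415). Next I measure these.

```bash
cat > m.py <<'E'
from h import *
np.set_printoptions(precision=4,suppress=True)
for t in('top0','side0'):
    c=load(t); P=cloud(c); p=c['p']; hsv=cv2.cvtColor(p,cv2.COLOR_RGB2HSV)
    roi=(P[...,0]>0.3)&(P[...,0]<0.85)&(abs(P[...,1])<0.35)
    m=roi&(abs(P[...,2]-0.12)<0.008)
    k,l,st,_=cv2.connectedComponentsWithStats(m.astype(np.uint8)); i=1+np.argmax(st[1:,4])
    q=P[l==i]; r=cv2.minAreaRect((q[:,:2]*1000).astype(np.float32)); print(t,'deck',r,cv2.boxPoints(r).tolist(),np.median(q[:,2]))
    H,S,V=[hsv[...,j].astype(int) for j in range(3)]
    g=roi&(H>70)&(H<95)&(S>90)&(V>50)&(P[...,2]>0.115)
    q=P[g]; print('carrier px',len(q),'z pct',np.percentile(q[:,2],[1,50,99]))
    r=cv2.minAreaRect((q[:,:2]*1000).astype(np.float32)); print(r,cv2.boxPoints(r).tolist())
    red=roi&((H<6)|(H>174))&(S>170)&(V>80)&(P[...,2]>0.15)
    v,u=np.nonzero(red); print('red',len(u),u.min(),u.max(),v.min(),v.max(),P[red].min(0),P[red].max(0),np.median(P[red],0))
    o=np.argsort(P[red][:,2]); print(P[red][o[-5:]],P[red][o[:5]])
    s=roi&(abs(P[...,2]-0.16)<0.012)&(S<60)
    q=P[s]; print('z.16 grey',len(q),np.percentile(q,[2,50,98],axis=0))
E
python3 m.py
```

```text
top0 deck ((532.0823364257812, 36.28648376464844), (391.59429931640625, 307.6872863769531), 84.68614959716797) [[360.7668151855469, -144.42153930664062], [667.1318359375, -172.91683959960938], [703.3978271484375, 216.9945068359375], [397.0328369140625, 245.48980712890625]] 0.12043316386369596
carrier px 2430 z pct [0.1207 0.144  0.2216]
((554.4640502929688, 171.91342163085938), (306.6108703613281, 181.85269165039062), 84.68037414550781) [[449.71612548828125, 27.698196411132812], [630.7855834960938, 10.838333129882812], [659.2119750976562, 316.128662109375], [478.14251708984375, 332.988525390625]]
red 7 387 389 219 221 [ 0.5799 -0.0883  0.2572] [ 0.586  -0.083   0.2624] [ 0.583  -0.086   0.2592]
[[ 0.5831 -0.0883  0.2588]
 [ 0.583  -0.0856  0.2592]
 [ 0.5856 -0.0883  0.2599]
 [ 0.5802 -0.088   0.2602]
 [ 0.5799 -0.085   0.2624]] [[ 0.586  -0.086   0.2572]
 [ 0.5806 -0.083   0.258 ]
 [ 0.5831 -0.0883  0.2588]
 [ 0.583  -0.0856  0.2592]
 [ 0.5856 -0.0883  0.2599]]
z.16 grey 258 [[ 0.4564 -0.0682  0.1483]
 [ 0.6654  0.0582  0.1615]
 [ 0.6792  0.1683  0.1714]]
side0 deck ((530.78088378906
[... 333 characters left out ...]
074462890625), (311.0294189453125, 222.32057189941406), 64.77748107910156) [[401.57977294921875, 49.755859375], [602.7042236328125, -44.982696533203125], [735.2446899414062, 236.39306640625], [534.1202392578125, 331.1316223144531]]
red 41 368 380 254 273 [ 0.5755 -0.0968  0.186 ] [ 0.5913 -0.0613  0.2611] [ 0.5802 -0.09    0.2547]
[[ 0.5828 -0.0928  0.2587]
 [ 0.5819 -0.0903  0.2596]
 [ 0.5806 -0.0926  0.2596]
 [ 0.5814 -0.0872  0.2596]
 [ 0.5829 -0.0924  0.2611]] [[ 0.5796 -0.0653  0.186 ]
 [ 0.5913 -0.0692  0.1873]
 [ 0.5881 -0.0708  0.1874]
 [ 0.5794 -0.0697  0.1875]
 [ 0.5782 -0.0635  0.1879]]
z.16 grey 804 [[ 0.4682 -0.0751  0.149 ]
 [ 0.5849  0.0513  0.1617]
 [ 0.6797  0.1591  0.1716]]
```

```bash
cat >> h.py <<'E'
C=np.array([0.5315,0.0357,0.12]); a=np.radians(-5.2)
Rs=np.array([[np.cos(a),-np.sin(a),0],[np.sin(a),np.cos(a),0],[0,0,1]])
def toS(P): return (np.asarray(P)-C)@Rs      # shaker frame, z above the deck
def toW(p): return np.asarray(p)@Rs.T+C
def rel(Rt,pt):   # target pose -> row numbers (turn deg, shift mm) from the present pose
    s=manip.observe(); R=s['tcp_rot']; r=cv2.Rodrigues(R.T@Rt)[0].ravel()
    return np.r_[np.degrees(r),R.T@(np.asarray(pt)-s['tool_pos'])*1000].round(1)
E
python3 - <<'E'
from h import *
np.set_printoptions(precision=4,suppress=True)
for t in('top0','side0'):
    c=load(t); P=toS(cloud(c)); hsv=cv2.cvtColor(c['p'],cv2.COLOR_RGB2HSV); H,S,V=[hsv[...,j].astype(int) for j in range(3)]
    g=(H>70)&(H<95)&(S>90)&(V>50)&(abs(P[...,1]-.065)<.1)&(abs(P[...,0])<.15)
    for lo,hi in((-.002,.012),(.04,.055),(.078,.1)):
        q=P[g&(P[...,2]>lo)&(P[...,2]<hi)]; print(t,lo,len(q),np.percentile(q,[1,10,50,90,99],axis=0).tolist() if len(q) else'')
    st=(S<70)&(P[...,0]>.11)&(P[...,0]<.15)&(P[...,2]>.03)&(P[...,2]<.055); q=P[st]; print('stop',len(q),np.percentile(q,[2,50,98],axis=0))
    st=(S<90)&(abs(P[...,0]-.06)<.03)&(P[...,1]<-.02)&(P[...,1]>-.13)&(P[...,2]>.01); q=P[st]; print('clamp grey',len(q),np.percentile(q,[2,50,98],axis=0))
c=load('top0'); print('reagent,beaker,flask',onz(c,[[243,250],[443,289],[449,245]],.1))
r=toW([-.16,.065,0.10]); print(r)
for yaw in (0,90,-90):
    b=np.radians(yaw); Rt=Rs@np.array([[0,1,0],[1,0,0],[0,0,-1.]])@cv2.Rodrigues(np.array([0,0,b]))[0]; print(yaw,rel(Rt,r))
E
```

```text
top0 -0.002 1152 [[-0.07440191767055818, -0.014956012418001806, -4.650889042641109e-06], [-0.06235726400749637, -0.00958121050709306, 0.0027014172874374465], [0.0032856104966957154, 0.06217835676916481, 0.005994149478893984], [0.08042564642551311, 0.14194041249239012, 0.0095030565900309], [0.09809019683630882, 0.1470974076371958, 0.011665315848722622]]
top0 0.04 262 [[-0.07205847815622064, 0.005821109089825387, 0.04010068955118215], [-0.057154493588404194, 0.0071039804659547385, 0.040955270734775714], [0.0006892610885256025, 0.06499702214615644, 0.044472177259857304], [0.0734644301613344, 0.1243986578884676, 0.049304704091789664], [0.09383451540783094, 0.12574016112665062, 0.05359659893914253]]
top0 0.078 626 [[-0.07999484390992456, 0.011450152382665843, 0.08303842168942616], [-0.07635086822777754, 0.023400600201500397, 0.08815619849109146], [0.01253063075560331, 0.049094226996593854, 0.09614761480593614], [0.09655971432298607, 0.10308875973995044, 0.09911294219389333], [0.10045233258183187, 0.11911546484206346, 0.09987745670521603]]
stop 132 [[ 0.1335 -0.0151  0.031 ]
 [ 0.1348  0.0
[... 945 characters left out ...]
107081, 0.018978114627353052, 0.08633788514312186], [0.006955894419138018, 0.04437768335788636, 0.09541862316522187], [0.09705179963298564, 0.10016515933064225, 0.09855586664285965], [0.10107320442248595, 0.11774053661565953, 0.099739881660415]]
stop 218 [[ 0.1316 -0.0202  0.0303]
 [ 0.1352  0.0595  0.0402]
 [ 0.1395  0.1458  0.046 ]]
clamp grey 428 [[ 0.048  -0.1131  0.0106]
 [ 0.0582 -0.0761  0.035 ]
 [ 0.072  -0.0244  0.0711]]
reagent,beaker,flask [[ 0.5262  0.327   0.1   ]
 [ 0.3955 -0.266   0.1   ]
 [ 0.5263 -0.2905  0.1   ]]
[0.378  0.1149 0.22  ]
0 [  -0.1    0.1   69.9 -292.6 -359.    11.2]
90 [  -0.     0.1  159.9 -292.6 -359.    11.2]
-90 [  -0.1   -0.   -20.1 -292.6 -359.    11.2]
```

The shaker frame checks out: the stop face reads x=0.135 with its centre at y=0.065. The carrier's near face is at x=-0.080, so it has about 33 mm to go. I'm moving to the point in front of it.

```bash
python3 -m crank '[[0,0,-2,-29,-36,0,0],[0,0,-4,-58,-72,0,0],[0,0,-7,-88,-108,0,0],[0,0,-10,-117,-144,0,0],[0,0,-12,-147,-180,0,0],[0,0,-14,-176,-216,0,0],[0,0,-16,-205,-251,0,0],[0,0,-18,-234,-287,0,0]]'
python3 - <<'E'
from h import *
Rt=Rs@np.array([[-1,0,0],[0,1,0],[0,0,-1.]])
print(rel(Rt,toW([-.125,.065,.10])),rel(Rt,toW([-.125,.065,.037])),toS(manip.observe()['tool_pos']),manip.observe()['q'])
E
```

```text
time_s: 0.77
tool_pos: [0.3469, 0.2392, 0.2309]
tcp_rot: [[-0.992, 0.126, -0.001], [0.126, 0.992, -0.001], [0.0, -0.001, -1.0]]
wrist_force: [0.6, -0.1, 0.4]
finger_gap: 0.0003
[-1.000e-01 -0.000e+00 -2.000e+00 -8.150e+01 -1.181e+02  1.100e+01] [-1.00e-01 -0.00e+00 -2.00e+00 -8.15e+01 -1.18e+02  7.40e+01] [-0.20229465  0.18590894  0.11085281] [-46.33366752   5.72385513   4.8603628  116.89043157  -0.53269611
  57.48780402  41.57104385]
```

```bash
python3 -m crank '[[0,0,-1,-27,-39,3,0],[0,0,-2,-54,-78,6,0],[0,0,-2,-82,-118,11,0],[0,0,-2,-82,-118,11,0],[0,0,-2,-82,-118,32,0],[0,0,-2,-82,-118,53,0],[0,0,-2,-82,-118,73,0],[0,0,-2,-82,-118,73,0]]'
python3 - <<'E'
from h import *
s=manip.observe(); print(toS(s['tool_pos']),s['tcp_rot'].round(3),s['q'].round(1),s['wrist_force'])
grab('side','side1')
E
```

```text
time_s: 1.43
tool_pos: [0.4111, 0.1107, 0.1551]
tcp_rot: [[-0.996, 0.091, -0.006], [0.091, 0.996, -0.004], [0.005, -0.004, -1.0]]
wrist_force: [-1.2, -0.0, -0.9]
finger_gap: 0.0
[-0.12666142  0.06378928  0.03508524] [[-0.996  0.091 -0.006]
 [ 0.091  0.996 -0.004]
 [ 0.005 -0.004 -1.   ]] [-33.   11.8  12.5 122.6  -3.4  46.3  66.4] [-1.18361645 -0.039185   -0.85447641]
```

View pics/side1.png

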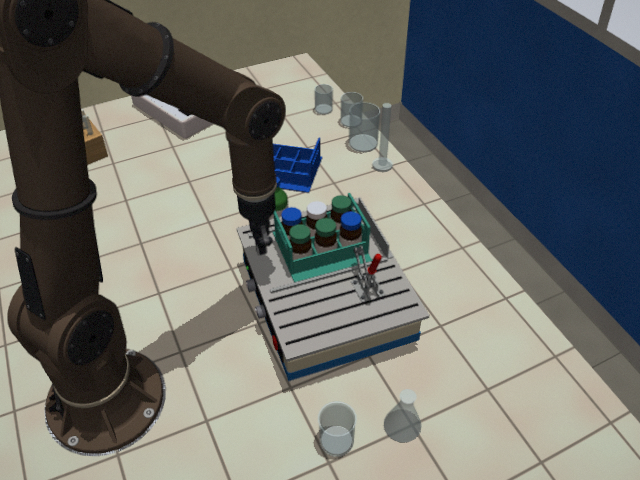

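The side view shows the shut fingers at (265,245), standing in front of the carrier's near panel. Nothing has been touched. Pushing now.

```bash
python3 -m crank '[[0,0,0,-8,0,0,0],[0,0,0,-16,0,0,0],[0,0,0,-23,0,0,0],[0,0,0,-29,0,0,0],[0,0,0,-34,0,0,0],[0,0,0,-38,0,0,0],[0,0,0,-42,0,0,0],[0,0,0,-46,0,0,0]]'
python3 -m crank '[[0,0,0,-3,0,0,0],[0,0,0,-6,0,0,0],[0,0,0,-8,0,0,0],[0,0,0,-10,0,0,0]]'
python3 - <<'E'
from h import *
s=manip.observe(); print(toS(s['tool_pos']))
E
```

```text
time_s: 2.15
tool_pos: [0.4558, 0.1069, 0.1561]
tcp_rot: [[-0.996, 0.091, -0.009], [0.091, 0.996, -0.004], [0.009, -0.004, -1.0]]
wrist_force: [-8.8, -0.5, 4.4]
finger_gap: 0.0001
time_s: 2.48
tool_pos: [0.464, 0.106, 0.1556]
tcp_rot: [[-0.996, 0.09, -0.013], [0.09, 0.996, -0.004], [0.013, -0.005, -1.0]]
wrist_force: [-9.2, 1.3, 3.3]
finger_gap: -0.0005
[-0.07360346  0.06387745  0.03562536]
```

```bash
python3 -m crank '[[0,0,0,-3,0,0,0],[0,0,0,-6,0,0,0],[0,0,0,-9,0,0,0],[0,0,0,-11,0,0,0],[0,0,0,-13,0,0,0],[0,0,0,-15,0,0,0]]'
python3 -m crank '[[0,0,0,-2,0,0,0],[0,0,0,-4,0,0,0],[0,0,0,-5,0,0,0],[0,0,0,-6,0,0,0]]'
python3 - <<'E'
from h import *
s=manip.observe(); print(toS(s['tool_pos']))
E
```

```text
time_s: 2.98
tool_pos: [0.4768, 0.1047, 0.155]
tcp_rot: [[-0.996, 0.09, -0.018], [0.09, 0.996, -0.004], [0.017, -0.006, -1.0]]
wrist_force: [-19.5, 4.3, 8.2]
finger_gap: 0.0004
time_s: 3.32
tool_pos: [0.4763, 0.1044, 0.1534]
tcp_rot: [[-0.996, 0.089, -0.031], [0.089, 0.996, -0.005], [0.03, -0.008, -1.0]]
wrist_force: [-26.6, 2.7, 11.3]
finger_gap: 0.0
[-0.06120394  0.06337557  0.03338327]
```

The force rose to 27 N with no further travel, so the carrier is probably against the stop. I'm backing off and checking.

```bash
python3 -m crank '[[0,0,0,4,0,0,0],[0,0,0,12,0,0,0],[0,0,0,22,0,0,0],[0,0,0,34,0,0,0],[0,0,0,40,0,-20,0],[0,0,0,44,0,-50,0],[0,0,0,44,0,-85,0],[0,0,0,44,0,-115,0]]'
python3 - <<'E'
from h import *
np.set_printoptions(precision=4,suppress=True)
s=manip.observe(); print(toS(s['tool_pos']),s['wrist_force'])
grab('side','side2'); grab('top','top2')
for t in('top2','side2'):
    c=load(t); P=toS(cloud(c)); hsv=cv2.cvtColor(c['p'],cv2.COLOR_RGB2HSV); H,S,V=[hsv[...,j].astype(int) for j in range(3)]
    g=(H>70)&(H<95)&(S>90)&(V>50)&(abs(P[...,1]-.065)<.1)&(abs(P[...,0])<.16)
    for lo,hi in((-.002,.012),(.04,.055),(.078,.094)):
        q=P[g&(P[...,2]>lo)&(P[...,2]<hi)]; print(t,lo,len(q),np.percentile(q[:,0],[1,10,90,99]))
    red=((H<6)|(H>174))&(S>150)&(V>60)&(P[...,1]<-.03)&(P[...,1]>-.2)&(P[...,2]>.04)&(abs(P[...,0]-.06)<.04)
    q=P[red]; o=q[np.argsort(q[:,2])]; n=max(3,len(o)//6); print('red',len(q),o[:n].mean(0),o[-n:].mean(0))
E
```

```text
time_s: 3.98
tool_pos: [0.4352, 0.1088, 0.2718]
tcp_rot: [[-0.996, 0.088, -0.03], [0.089, 0.996, -0.005], [0.029, -0.007, -1.0]]
wrist_force: [0.7, 0.1, -0.5]
finger_gap: -0.0003
[-0.1025  0.0641  0.1518] [ 0.7207  0.0726 -0.4926]
top2 -0.002 919 [-0.0394 -0.0069  0.1186  0.1338]
top2 0.04 221 [-0.0148  0.0026  0.1068  0.1261]
top2 0.078 117 [0.0365 0.0962 0.1329 0.1341]
red 16 [ 0.0613 -0.0908  0.0777] [ 0.0603 -0.116   0.1408]
side2 -0.002 689 [-0.0473 -0.041   0.1062  0.1322]
side2 0.04 268 [-0.047  -0.0373  0.1176  0.1322]
side2 0.078 302 [-0.0476 -0.0468  0.1316  0.1332]
red 106 [ 0.0585 -0.0999  0.0712] [ 0.0612 -0.1216  0.1381]
```

```bash
python3 -c "
import cv2
a=cv2.imread('pics/side2.png')[180:320,220:440];cv2.imwrite('pics/side2c.png',cv2.resize(a,None,fx=3.6,fy=3.6,interpolation=cv2.INTER_CUBIC))"
```

```text
(no output)
```

View pics/side2c.png

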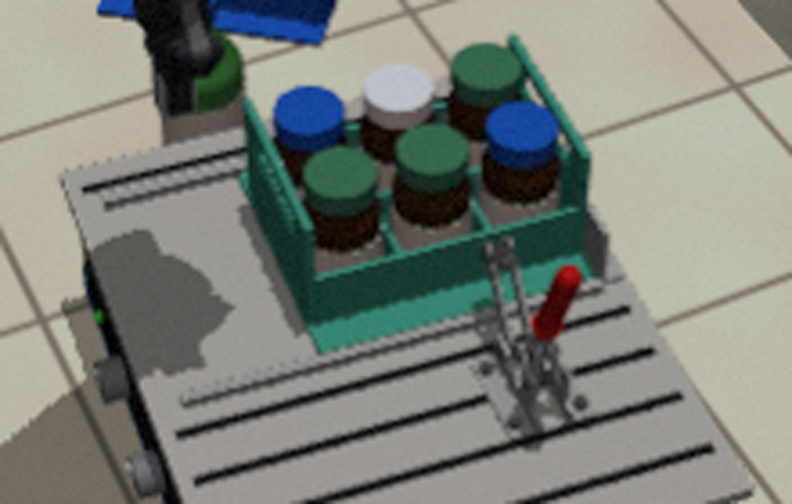

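The carrier spans -0.047 to 0.134, so it is home with its bottles upright. In the crop the red handle runs from (548,330) to (570,272), leaning about 20°, with its plane at x≈0.060. That puts the clamp origin at y≈-0.062 in the shaker frame. I'll swing over to the carrier side of the handle with the tool tilted 45°, pointing away from the carrier.

```bash
cat >> h.py <<'E'
K=np.array([0.060,-0.062,0])   # clamp origin, shaker frame
def Rtilt(phi):
    f=np.radians(phi); return Rs@np.array([[-1,0,0],[0,1,0],[0,0,-1.]])@cv2.Rodrigues(np.array([f,0,0]))[0]
def inK(P): return toS(P)-K
E
python3 - <<'E'
from h import *
print(rel(Rtilt(0),toW([-.1,.0,.24])),rel(Rtilt(45),toW(K+[0,0,.24])),rel(Rtilt(45),toW(K+[0,-.012,.105])))
E
```

```text
[ -0.2  -1.3   0.1   2.3 -65.5 -85.2] [  44.8   -1.2    0.6 -157.5 -127.8  -88.6] [  44.8   -1.2    0.6 -160.5 -139.4   46.4]
```

```bash
python3 -m crank '[[3,0,0,0,-10,-30,0],[8,0,0,0,-25,-65,0],[14,-1,0,-15,-45,-90,0],[20,-1,0,-35,-65,-100,0],[26,-1,0,-60,-85,-100,0],[32,-1,0,-85,-105,-100,0],[38,-1,0,-110,-118,-95,0],[43,-1,0,-135,-125,-90,0]]'
python3 - <<'E'
from h import *
s=manip.observe(); print(inK(s['tool_pos']),s['q'].round(1),(Rtilt(45).T@s['tcp_rot']).round(2).tolist())
print(rel(Rtilt(45),toW(K+[0,0,.20])),rel(Rtilt(45),toW(K+[0,-.012,.105])))
E
```

```text
time_s: 4.75
tool_pos: [0.5643, -0.0276, 0.3622]
tcp_rot: [[-0.997, 0.056, -0.06], [0.082, 0.724, -0.685], [0.005, -0.688, -0.726]]
wrist_force: [0.2, 1.0, -1.0]
finger_gap: -0.0001
[-0.02156182  0.00190831  0.24224778] [-37.4  24.1  17.2  88.3  31.5  89.7  58.8] [[1.0, 0.01, -0.0], [-0.01, 1.0, 0.03], [0.0, -0.03, 1.0]]
[  1.5   0.2   0.6 -21.8  27.5  32. ] [  1.5   0.2   0.6 -22.1  84.1 109.3]
```

```bash
python3 -m crank '[[1,0,0,-12,12,14,0],[1,0,0,-22,27,32,0],[1,0,0,-22,40,50,0],[1,0,0,-22,55,70,0],[1,0,0,-22,70,90,0],[1,0,0,-22,80,104,0],[1,0,0,-22,84,109,0],[1,0,0,-22,84,109,0]]'
python3 - <<'E'
from h import *
s=manip.observe(); print(inK(s['tool_pos']),s['q'].round(1),s['wrist_force'])
grab('side','side3')
a=cv2.imread('pics/side3.png')[130:330,240:500];cv2.imwrite('pics/side3c.png',cv2.resize(a,None,fx=3,fy=3,interpolation=cv2.INTER_CUBIC))
E
```

```text
time_s: 5.42
tool_pos: [0.5834, -0.0434, 0.224]
tcp_rot: [[-0.997, 0.053, -0.062], [0.082, 0.711, -0.698], [0.007, -0.701, -0.713]]
wrist_force: [-0.1, -0.1, 0.9]
finger_gap: 0.0001
[-0.00112288 -0.0120783   0.1039768 ] [-35.1  33.   16.7  95.8  31.8  75.7  51.6] [-0.0555619  -0.11701968  0.89819742]
```

View pics/side3c.png

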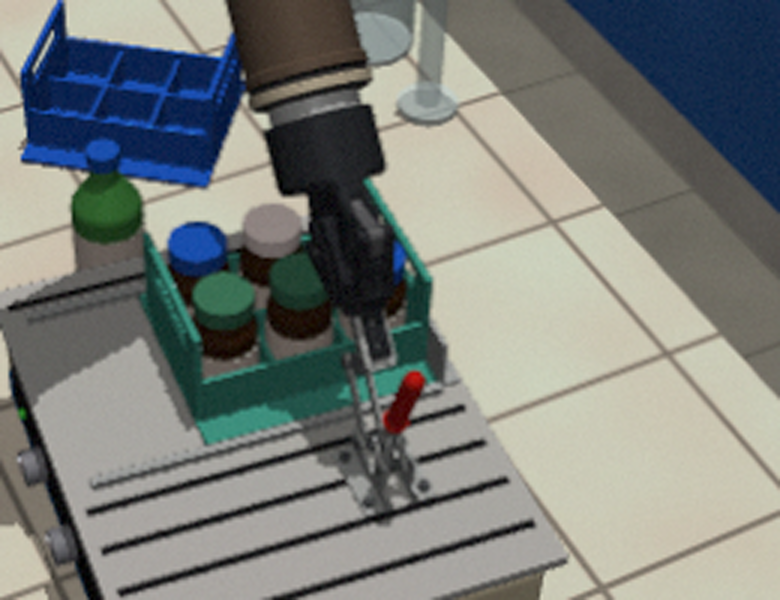

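The side view shows the shut fingertip at (380,350) in the crop. It is just on the carrier side of the red handle at (405,400), aligned with it and clear of the caps. Next I work out the row values.

```bash
cat > wp.py <<'E'
from h import *; import sys
for w in sys.argv[1:]:
    y,z,f=map(float,w.split(',')); print(w,rel(Rtilt(f),toW(K+[0,y/1000,z/1000])))
s=manip.observe(); print('K',inK(s['tool_pos'])*1000,s['wrist_force'],s['time_s'])
E
python3 wp.py -- -30,104,45 -44,108,44 -56,110,42 -63,104,38 -69,96,35 -73,88,30 -77,76,25 2>&1 || true
```

```text
Traceback (most recent call last):
  File "wp.py", line 3, in <module>
    y,z,f=map(float,w.split(',')); print(w,rel(Rtilt(f),toW(K+[0,y/1000,z/1000])))
    ^^^^^
ValueError: could not convert string to float: '--'
```

```bash
python3 wp.py -30,104,45 -44,108,44 -56,110,42 -63,104,38 -69,96,35 -73,88,30 -77,76,25
```

```text
-30,104,45 [  0.5   0.1   0.6  -0.3 -12.1  13.6]
-44,108,44 [ -0.5   0.1   0.6  -0.1 -24.9  20.6]
-56,110,42 [ -2.5   0.1   0.6   0.  -34.9  27.6]
-63,104,38 [ -6.5   0.1   0.6   0.  -35.6  36.8]
-69,96,35 [ -9.5   0.1   0.6   0.1 -34.3  46.7]
-73,88,30 [-14.5   0.1   0.6   0.  -31.6  55.2]
-77,76,25 [-19.5   0.    0.6   0.  -26.   66.5]
K [ -0.42042934 -11.80933999 105.25597439] [-0.83976182 -0.29001874 -0.624331  ] 5.4667
```

```bash
python3 -m crank '[[0,0,0,0,-7,7,0],[0,0,0,0,-12,13,0],[0,0,0,0,-18,17,0],[0,0,0,0,-25,21,0],[-1,0,0,0,-30,24,0],[-2,0,0,0,-35,28,0],[-4,0,0,0,-36,32,0],[-6,0,0,0,-36,37,0]]'
python3 wp.py -69,96,35 -73,88,30 -77,76,25 -81,63,18 -84,54,14 -85,48,12
```

```text
time_s: 6.13
tool_pos: [0.5801, -0.0952, 0.2245]
tcp_rot: [[-0.997, 0.062, -0.054], [0.082, 0.783, -0.617], [0.004, -0.619, -0.785]]
wrist_force: [0.1, -0.4, 0.3]
finger_gap: -0.0004
-69,96,35 [-3.3  0.1  0.6  0.3  1.3  9.8]
-73,88,30 [-8.3  0.1  0.6  0.3  3.1 18.5]
-77,76,25 [-13.3   0.1   0.6   0.3   7.4  30.4]
-81,63,18 [-20.3   0.    0.6   0.2  12.4  43.1]
-84,54,14 [-24.3  -0.    0.6   0.2  15.6  52. ]
-85,48,12 [-26.3  -0.    0.6   0.2  18.5  57.3]
K [  0.27759347 -64.00192022 104.48289673] [ 0.12352006 -0.3878232   0.33953865] 6.1333
```

```bash
python3 -m crank '[[-2,0,0,0,0,5,0],[-3,0,0,0,1,10,0],[-6,0,0,0,2,15,0],[-8,0,0,0,3,19,0],[-11,0,0,0,5,25,0],[-13,0,0,0,7,30,0]]'
python3 - <<'E'
from h import *
grab('side','side4')
a=cv2.imread('pics/side4.png')[180:330,280:480];cv2.imwrite('pics/side4c.png',cv2.resize(a,None,fx=4,fy=4,interpolation=cv2.INTER_CUBIC))
E
python3 wp.py -81,63,18 -84,54,14 -85,48,12
```

```text
time_s: 6.63
tool_pos: [0.5791, -0.1087, 0.197]
tcp_rot: [[-0.997, 0.074, -0.038], [0.083, 0.903, -0.422], [0.003, -0.423, -0.906]]
wrist_force: [-1.2, 2.9, 6.1]
finger_gap: 0.0001
-81,63,18 [-7.  -0.   0.4  0.3  4.1 13.3]
-84,54,14 [-11.   -0.    0.4   0.2   5.2  22.7]
-85,48,12 [-13.   -0.    0.4   0.2   6.9  28.6]
K [  0.27999401 -79.14708139  76.79060334] [-0.04224606  2.83228298  2.95581711] 6.6833
```

View pics/side4c.png

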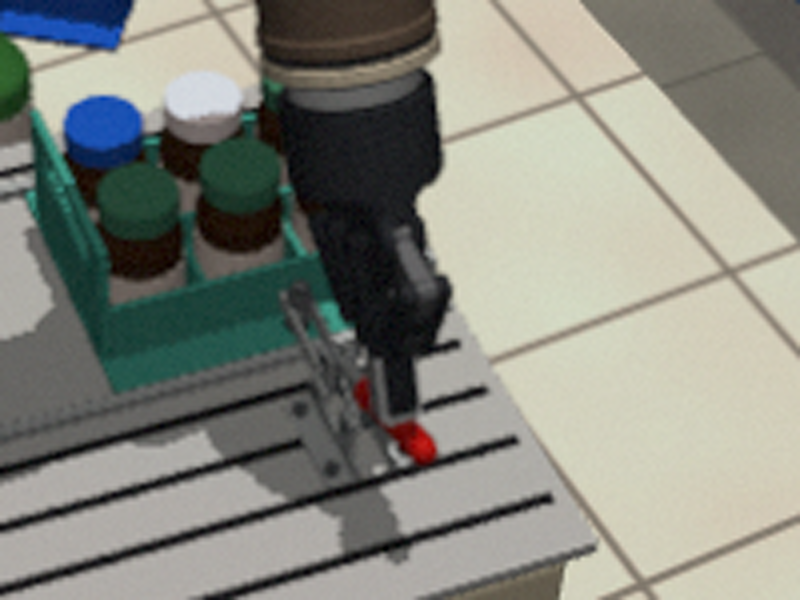

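The crop shows the fingertip resting on the red sleeve at (400,410), with the handle well over (free end at 425,450). I keep pressing down past the dead point.

```bash
python3 -m crank '[[-3,0,0,0,2,5,0],[-5,0,0,0,3,10,0],[-7,0,0,0,4,14,0],[-9,0,0,0,5,18,0],[-11,0,0,0,5,23,0],[-12,0,0,0,6,27,0],[-13,0,0,0,7,31,0],[-13,0,0,0,7,31,0]]'
python3 wp.py -85,48,12 -85,42,12
```

```text
time_s: 7.35
tool_pos: [0.5778, -0.1179, 0.1652]
tcp_rot: [[-0.996, 0.084, -0.021], [0.086, 0.975, -0.206], [0.003, -0.207, -0.978]]
wrist_force: [0.5, -0.7, 0.5]
finger_gap: 0.0005
-85,48,12 [ 0.  -0.1  0.3 -0.   1.1 -3.1]
-85,42,12 [ 0.  -0.1  0.3 -0.   2.4  2.8]
K [-6.11952562e-03 -8.67355784e+01  4.52016671e+01] [ 0.48698473 -0.68807989  0.47731326] 7.35
```

The force has dropped to about zero, which fits a snap-through. I'm retreating straight up, then over, to look.

```bash
python3 -m crank '[[0,0,0,0,0,-10,0],[0,0,0,0,0,-30,0],[0,0,0,0,0,-60,0],[0,0,0,0,0,-95,0],[0,0,0,0,0,-130,0],[0,0,0,40,0,-150,0],[0,0,0,80,0,-160,0],[0,0,0,120,0,-160,0]]'
python3 - <<'E'
from h import *
np.set_printoptions(precision=4,suppress=True)
s=manip.observe(); print(toS(s['tool_pos']),s['wrist_force'])
grab('side','side5'); grab('top','top5')
for t in('top5','side5'):
    c=load(t); P=toS(cloud(c)); hsv=cv2.cvtColor(c['p'],cv2.COLOR_RGB2HSV); H,S,V=[hsv[...,j].astype(int) for j in range(3)]
    g=(H>70)&(H<95)&(S>90)&(V>50)&(abs(P[...,1]-.065)<.1)&(abs(P[...,0])<.16)
    q=P[g]; print(t,np.percentile(q[:,0],[1,99]))
    red=((H<6)|(H>174))&(S>150)&(V>60)&(P[...,1]<-.03)&(P[...,1]>-.22)&(P[...,2]>.015)&(abs(P[...,0]-.06)<.04)
    q=P[red]-K; o=q[np.argsort(q[:,1])]; n=max(3,len(o)//6); print('red',len(q),'end',o[:n].mean(0),'root',o[-n:].mean(0))
a=cv2.imread('pics/side5.png')[180:330,260:460];cv2.imwrite('pics/side5c.png',cv2.resize(a,None,fx=4,fy=4,interpolation=cv2.INTER_CUBIC))
E
```

```text
time_s: 8.02
tool_pos: [0.4626, -0.0732, 0.3248]
tcp_rot: [[-0.996, 0.083, -0.016], [0.085, 0.975, -0.207], [-0.001, -0.207, -0.978]]
wrist_force: [-0.3, 0.6, 1.0]
finger_gap: -0.0002
[-0.0587 -0.1147  0.2048] [-0.3129  0.5968  0.9527]
top5 [-0.0476  0.1331]
red 38 end [ 0.0016 -0.1081  0.0424] root [ 0.0033 -0.0428  0.0467]
side5 [-0.0474  0.1325]
red 207 end [ 0.0002 -0.1117  0.0409] root [ 0.0014 -0.0467  0.0422]
```

View pics/side5c.png

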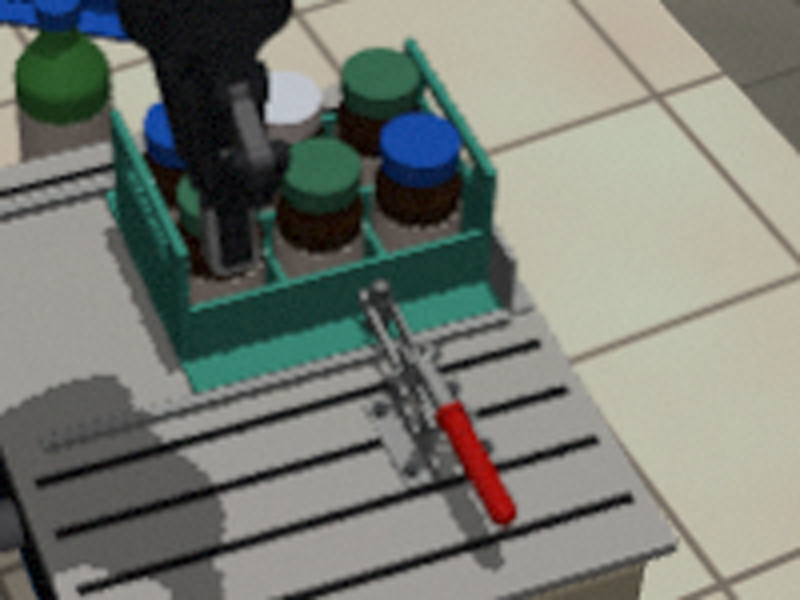

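The handle lies level, with its end at y≈-110 and z≈42 mm in the clamp frame (locked is -115/43; at the dead point the end would be near z≈59). The arm is down on the foot at (375,290), the carrier is still against the stop, and the tool is clear. I'll settle briefly and hand in.

```bash
python3 -m crank '[[0,0,0,0,0,-20,0],[0,0,0,0,0,-40,0],[0,0,0,0,0,-50,0],[0,0,0,0,0,-50,0],[0,0,0,0,0,-50,0],[0,0,0,0,0,-50,0]]' && python3 -c "
from station import manip
print(manip.observe()['wrist_force']); print(manip.hand_in())"
```

```text
time_s: 8.62
tool_pos: [0.4576, -0.0635, 0.371]
tcp_rot: [[-0.996, 0.082, -0.024], [0.085, 0.975, -0.206], [0.006, -0.208, -0.978]]
wrist_force: [0.0, -0.2, 0.0]
finger_gap: -0.0002
[ 0.04619772 -0.20291923  0.0301404 ]
the job is handed in; nothing more can be done
None
```

I pushed the carrier along its lane to the back stop, then pushed the clamp handle over and down until it snapped flat. The job was handed in at about 8.6 s, and no verdict was reported.

- **Carrier:** It spans x ≈ -0.047 to 0.133 m in the shaker frame, so its origin is at about 0.043 m (fully home is 0.044). During the push the force rose to about 27 N with no further travel.
- **Clamp handle:** It lies level. Its end measures y ≈ -110, z ≈ 42 mm in the clamp frame, against -115/43 when locked. The force on the tool fell to zero at the end of the push, which fits the snap past the dead point.
- **Bottles and glassware:** The bottles I could see in the last picture stand upright. The tool partly hid the near-row ones and showed no contact. I did not re-measure the glassware; the arm never went near it.
- **Robot:** It is clear of everything, with the wrist force near 0.
- **Not measured directly:** I could not read the handle's joint angle or the tip's force on the foot. I infer both from the level handle and the arm being down on the foot. The top and side views differ by 2–4 mm on the handle, which is within the camera calibration and the sleeve's thickness.

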